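# Lean the green instrument tablet on its bench stand

## Task

Lift the green-framed tablet out of the charging rack and lean it on the aluminium stand: its lower edge in the stand's tray, roughly centred, its back resting against the sloping panel and its screen facing outwards, so that it can be read. Set it down gently, do not drop it, and leave the grey and blue tablets standing in the rack.

Things in the scene. Friction and masses are not known exactly. Their poses are not given: they have to be found in the camera images.
- green_tablet_center (a point): Green-framed tablet: slab 14 mm thick, 130 wide, 170 tall, about 0.4 kg, upright in a slot of the white charging rack. Point: its centre (85 mm above its lower edge, 7 mm in from each face); x = normal, out of the screen, y = along its width, z = to its upper edge. It can be pinched across its thickness at the middle of the upper edge and pulled straight up; seated, its top is 180 mm up.
- stand_seat (a point): Fixed aluminium stand. Point: middle of the line where the panel's front meets the base plate's top, 8 mm above the bench; x = level, out of the open front, the way the screen must face; y = along the panel; z = up. Panel: 160 mm wide, leans back (to -x) 20 deg from vertical, upper edge 103 mm above the point. Flat tray from x = 0 to a lip at x = 36 to 44, 14 high; plate and lip 170 wide.
- grey_tablet_center (a point): Grey-framed tablet, same size, point and axes as the green one, standing in the rack; leave it there. The fixed rack is 40 mm high, 214 by 150 mm, with three parallel slots 75 mm apart along the tablets' x axis, each 18 mm wide and 30 mm deep, floors 10 mm above the bench. The tablets stand in any order, all screens facing the same way.
- blue_tablet_center (a point): Dark-blue-framed tablet, same size, point and axes as the green one, standing in the same rack; leave it there.
Things that resemble listed ones, but are neither listed nor needed, are in the scene too. Of the things like the part that bears stand_seat, leave any that is black; of the rest the larger one is meant.

How it is judged:
By the outcome, as a careful person would: the job done as asked, in the order asked, and still so for the second after the job is handed in, with the robot touching nothing.
It also fails if it takes over 38 s, if anything falls off the work surface, if the arm or the gripper's body presses on something with over 40 N, if the wrist force passes 120 N, or if a joint passes its speed limit or range.

## Robot

A 6-joint arm with a two-finger parallel gripper is mounted at the origin on the work surface. World frame = base frame: x ahead of the robot, y to its left, z up, the work surface at z = 0. Lengths are in m, angles in rad, forces in N, time in s.
With the tool pointing down it reaches from about 0.325 to 0.9 m from the base axis. Payload 6.1 kg.
Tool frame: the origin (TCP) lies midway between the tips of the shut fingers; the grasp point (between the pads) lies bot.tcp_to_grasp behind it (bot.tcp_to_grasp is the distance from the TCP to the grasp point, in m); x points along the fingers, y is the direction in which the jaws open and shut, and the axes are right-handed (so a half turn about x gives the same grasp; the last joint's range is limited). The gripper opens to 85 mm and grips with 20 to 120 N. Pads are 22 mm wide; open, the fingers measure 114 mm over their backs; the gripper's body (76 mm by 85 mm) begins 54 mm behind the grasp point. The pads swing forward as they close: fully open they stand 13 mm farther back than shut.
Start: joints at [0.997, 0.22, 1.526, -0, 1.395, -0.126], TCP at [0.271, 0.563, 0.203] pointing down, gripper open.
Joint ranges: [-2.98, 2.98], [-0.91, 2.08], [0.09, 2.57], [-1.24, 4.39], [0.2, 2.65], [-2.68, 2.68]. Speed limits (rad/s): [2.57, 2.57, 3.01, 3.14, 3.14, 3.14].

## Interface

Orientations are given as a unit quaternion [w, x, y, z].
In Python, from cell import bot gives the robot as it stands.
- The arm moves only by the shell command python3 -m handwheel 'ROWS' [FORCE]. ROWS is JSON, a list of rows, each a list of 7 numbers: the shift along the tool's x, y, z in cm, then the turn, a rotation vector about the tool's x, y, z in rad, then the opening, from 0 (shut) to 1 (fully open). In form: [[dx, dy, dz, ax, ay, az, claw], ...]. A call has exactly 5 rows; each row is the pose to reach, as a shift and turn from the pose commanded when the call began, along the tool's axes at that moment; what a row does not reach only later rows make up. A row lasts 1/10 s, in which the tool goes at most 50 mm and 8.59 degrees, less where a joint would pass 70% of its speed; a pose out of reach is approached as far as the arm can. A call with a gripper value outside its range is refused whole. The fingers move at their own pace and stop on an object; FORCE is the grip in N (left out, the last holds). Time passes only in rows, so rows that repeat a pose let the fingers close, or fill a call up. It gives the time, the measured TCP pose, the force and the opening at its end, in the units of the state.
- bot.sense(): the state, without advancing time (a new reading comes with each control period).
- bot.capture(name): name is "side" or "top" or "wrist"; returns (picture, depth): 400x640x3 uint8, blue, green, red; 400x640 float32, m along the optical axis (not along the pixel's ray), 0 where there is no reading.
- bot.get_calibration(name): a dict with "mtx" (3x3 intrinsics, pixels), "dist" ([k1, k2, p1, p2, k3] as OpenCV has them; the pictures are not rectified), "pose" (4x4, takes a point from camera to world coordinates). Camera axes: x right, y down, z forward; pixel columns grow to the right and rows downward; lengths in m; the calibration is good to about 2 mm. A picture is of the moment at which its call begins: read the wrist's pose just before it. get_calibration takes no time and is no camera call; for the wrist camera it gives the pose at the moment of the call.
- bot.sign_off(): hands the job in, once; it reports no verdict.
Trained networks look in the newest picture that a camera, given by its name, has taken for a name from the list of things; names that differ only in an ending like _2 or _b are one class to them, and where a whole thing is asked for, a point or a joint stands for the part that bears it (a point fixed in the world has none). Each returns a list of dicts, best first, with "confidence" (0 to 1); they miss things now and then, are a little off and sometimes report something else, mostly with a low value. They report only what shows in the picture. A call takes as long as a camera call. They do not tell look-alikes from the thing itself.
- bot.find_in(camera, name): "rect" ([centre column, centre row, width, height] in pixels, round what is visible of it).
- bot.place_of(camera, name): "position" ([column, row] in pixels: a listed point, or the origin of a listed thing).
The state is a dict: "time_s": time; "joint_pos": joint angles; "joint_velocities": joint speeds; "tau": joint torques, N m; "eef_pos": TCP position; "tcp_rot": TCP orientation; "wrist_force": force on the tool from outside, world axes, zero at the start; "moment": the same for the moment, N m; "gripper_width": finger opening in m.
Only numpy, scipy, OpenCV 4.12 (cv2) and the standard library are available. Lean on these libraries where they do the work, as an engineer would, in place of code of your own. Each camera call takes 0.05 s, during which the arm holds its last target. There are 200 camera calls.

## Working session

There is one attempt and no reset: what is moved stays moved. The work goes in short steps, Python scripts to look and compute and a shell command to move; the robot and the scene stay as the last step left them, time stands still between calls to the robot, and variables do not carry over. Pictures are saved under pics/ and viewed, about 8 in all and at most 12, crops included, and the job is handed in when it is done.

```bash
ls; mkdir -p pics; cat > h.py <<'E'
import numpy as np,cv2
from cell import bot
def shot(c,save=None):
    cal=bot.get_calibration(c); im,d=bot.capture(c)
    if save: cv2.imwrite('pics/'+save+'.png',im)
    return im,d,cal
def ray(cal,px):
    u=cv2.undistortPoints(np.array(px,float).reshape(-1,1,2),cal['mtx'],cal['dist']).reshape(-1,2)
    return np.c_[u,np.ones(len(u))]
def world(cal,px,d):
    p=ray(cal,px)*np.array(d,float).reshape(-1,1)
    T=np.array(cal['pose']); return p@T[:3,:3].T+T[:3,3]
def cloud(im,d,cal):
    v,u=np.nonzero(d>0); return world(cal,np.c_[u,v],d[v,u]),im[v,u],np.c_[u,v]
E
python3 - <<'E'
from h import *
ims=[]
for c in ['side','top']:
    im,d,cal=shot(c,c+'0'); np.savez(c+'.npz',im=im,d=d,**{k:np.array(cal[k]) for k in cal})
    for n in ['green_tablet_center','stand_seat','grey_tablet_center','blue_tablet_center']:
        for r in bot.place_of(c,n):
            p=r['position']; q=np.clip(np.round(p).astype(int),0,[639,399]); print(c,n,np.round(p),round(r['confidence'],2),world(cal,[p],[d[q[1],q[0]]]).round(3))
print(bot.sense(),bot.tcp_to_grasp)
E
```

```text
pics
side green_tablet_center [252. 120.] 0.74 [[0.479 0.221 0.123]]
side stand_seat [351. 312.] 0.95 [[ 0.594 -0.233  0.013]]
side stand_seat [459. 313.] 0.91 [[ 0.747 -0.3    0.059]]
side stand_seat [263. 229.] 0.91 [[ 0.471 -0.007  0.011]]
side grey_tablet_center [286. 119.] 0.93 [[0.552 0.196 0.132]]
side grey_tablet_center [350. 311.] 0.55 [[ 0.593 -0.233  0.017]]
side blue_tablet_center [316. 124.] 0.57 [[0.61  0.161 0.132]]
side blue_tablet_center [252. 120.] 0.5 [[0.479 0.222 0.123]]
top green_tablet_center [180. 266.] 0.58 [[0.479 0.234 0.165]]
top stand_seat [404. 214.] 0.89 [[ 0.597 -0.227  0.006]]
top stand_seat [308. 266.] 0.89 [[ 0.472 -0.004  0.009]]
top stand_seat [417. 140.] 0.81 [[ 0.773 -0.253  0.023]]
top grey_tablet_center [180. 265.] 0.65 [[0.481 0.238 0.156]]
top grey_tablet_center [202. 192.] 0.61 [[0.619 0.195 0.181]]
top blue_tablet_center [199. 194.] 0.84 [[0.615 0.202 0.179]]
{'time_s': 0.5, 'joint_pos': array([ 9.96899170e-01,  2.20449172e-01,  1.52656642e+00, -2.42313196e-06,
        1.39468635e+00, -1.26114429e-01]), 'joint_velocities': array([-0.0019612 , -0.00219566, -0.00028142, -0.00140428,  0.00151654,
       -0.0011408 ]), 'tau': array([-9.77210075e-04, -4.96322072e+01, -3.89319563e+01, -2.91648348e-04,
        2.25226213e-03,  8.52738893e-07]), 'eef_pos': array([0.27059449, 0.56333958, 0.20263395]), 'tcp_rot': array([ 0.68944557,  0.15695903,  0.68947049, -0.1570322 ]), 'wrist_force': array([ 0.31874268, -0.55341838,  0.29379605]), 'moment': array([-0.00058404,  0.06158706, -0.00973351]), 'gripper_width': 0.08523132625988344} 0.0187
```

View pics/top0.png

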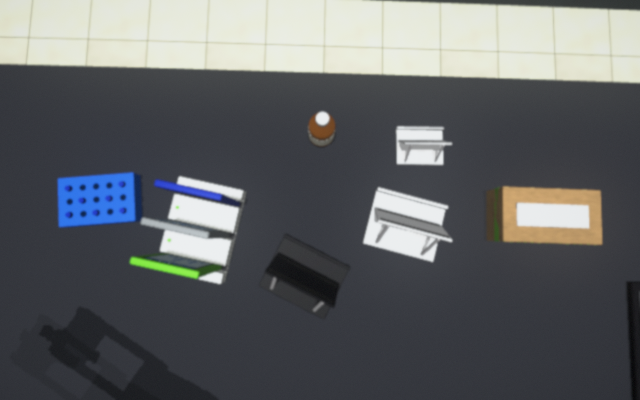

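View pics/side0.png

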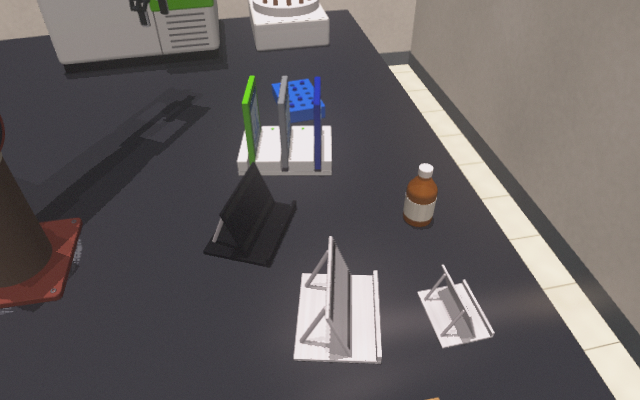

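The top view has x upward and y to the left. The rack (tablets at about (165,267) green, (175,227) grey, (190,190) blue) has the green tablet nearest the robot. The large aluminium stand is at (405,225) with its lip toward +x, and the black and small stands are decoys. In the side view, the screens seem to face +x. Next I'll fit the geometry from depth.

```bash
python3 - <<'E'
from h import *
P=[];C=[];S=[]
for c in ['side','top']:
    f=np.load(c+'.npz'); p,b,_=cloud(f['im'],f['d'],f); P.append(p);C.append(b);S+= [c]*len(p)
P=np.vstack(P);C=np.vstack(C).astype(int);S=np.array(S)
hsv=cv2.cvtColor(C.astype(np.uint8)[None],cv2.COLOR_BGR2HSV)[0].astype(int)
reg=(P[:,0]>.4)&(P[:,0]<.72)&(P[:,1]>.08)&(P[:,1]<.34)
def rect(n,m):
    q=P[m][:,:2]; (cx,cy),(w,h),a=cv2.minAreaRect(q.astype(np.float32)); print(n,m.sum(),np.round([cx,cy,w,h],4),round(a,2),'z',P[m][:,2].min().round(3),P[m][:,2].max().round(3))
for c in ['side','top']:
    k=(S==c)
    g=k&reg&(hsv[:,0]>40)&(hsv[:,0]<75)&(hsv[:,1]>120)&(P[:,2]>.07)
    rect(c+' green',g)
    t=g&(P[:,2]>.165); rect(c+' greentop',t)
    b=k&reg&(hsv[:,0]>110)&(hsv[:,0]<130)&(hsv[:,1]>120)&(P[:,2]>.165); rect(c+' bluetop',b)
    b=k&reg&(hsv[:,1]<60)&(P[:,2]>.165); rect(c+' greytop',b)
    r=k&reg&(hsv[:,2]>150)&(hsv[:,1]<60)&(P[:,2]>.03)&(P[:,2]<.05); rect(c+' rack',r)
    st=k&(P[:,0]>.48)&(P[:,0]<.70)&(P[:,1]<-.10)&(P[:,1]>-.34)
    r=st&(P[:,2]>.004)&(P[:,2]<.013); rect(c+' base',r)
    r=st&(P[:,2]>.004)&(P[:,2]<.03); rect(c+' base+lip',r)
    r=st&(P[:,2]>.016)&(P[:,2]<.027); rect(c+' lip',r&(P[:,0]>.62))
    r=st&(P[:,2]>.10); rect(c+' paneltop',r)
    # panel plane (ransac-free: pts z .03-.1 ) 
    r=st&(P[:,2]>.03)&(P[:,2]<.1); Q=P[r]; 
    best=0;rng=np.random.default_rng(0)
    for _ in range(500):
        a=Q[rng.choice(len(Q),3,False)]; n=np.cross(a[1]-a[0],a[2]-a[0]); n/=np.linalg.norm(n)+1e-12
        i=abs((Q-a[0])@n)<.0025
        if i.sum()>best: best=i.sum();bi=i
    m=Q[bi].mean(0); n=np.linalg.svd(Q[bi]-m,full_matrices=False)[2][2]; n*=np.sign(n[0])
    print('panel',best,len(Q),n.round(3),'yaw',np.degrees(np.arctan2(n[1],n[0])).round(2),'tilt',np.degrees(np.arcsin(n[2])).round(1),m.round(4),'n.m',(n@m).round(4))
E
python3 - <<'E'
import cv2
a=cv2.imread('pics/side0.png')[60:190,220:350];b=cv2.imread('pics/side0.png')[230:370,280:400]
cv2.imwrite('pics/crop1.png',cv2.hconcat([cv2.resize(a,(400,400),interpolation=2),cv2.resize(b,(400,400),interpolation=2)]))
E
```

```text
side green 456 [0.4785 0.2562 0.1297 0.0143] 79.05 z 0.07 0.183
side greentop 240 [0.4785 0.2562 0.1297 0.0143] 79.05 z 0.165 0.183
side bluetop 201 [0.6226 0.2227 0.1293 0.0128] 79.18 z 0.165 0.182
side greytop 238 [0.5223 0.249  0.1312 0.076 ] 78.84 z 0.165 0.182
side rack 2188 [0.5501 0.2412 0.1526 0.2111] 78.13 z 0.03 0.045
side base 4732 [ 0.5746 -0.2287  0.1717  0.1722] 76.23 z 0.004 0.013
side base+lip 5545 [ 0.5746 -0.2286  0.1719  0.1722] 76.28 z 0.004 0.03
side lip 368 [ 0.6358 -0.2375  0.1601  0.0083] 76.44 z 0.016 0.024
side paneltop 545 [ 0.5575 -0.225   0.1604  0.012 ] 76.29 z 0.1 0.113
panel 1364 1700 [ 0.912 -0.226  0.342] yaw -13.94 tilt 20.0 [ 0.5724 -0.2395  0.0653] n.m 0.5986
top green 714 [0.477  0.259  0.1286 0.0148] 78.83 z 0.071 0.183
top greentop 608 [0.4771 0.2591 0.1284 0.0148] 78.83 z 0.165 0.183
top bluetop 499 [0.623  0.2239 0.1292 0.0141] 78.8 z 0.165 0.183
top greytop 565 [0.5543 0.2427 0.1321 0.1612] 76.32 z 0.165 0.183
top rack 3883 [0.5504 0.2423 0.1512 0.2139] 78.49 z 0.031 0.045
top base 2803 [ 0.5889 -0.2202  0.2184  0.2287] 2.85 z 0.004 0.013
top base+lip 3218 [ 0.5889 -0.2202  0.2184  0.2287] 2.85 z 0.004 0.03
top lip 220 [ 0.6361 -0.2344  0.151   0.0086] 76.58 z 0.016 0.026
top paneltop 328 [ 0.5578 -0.2247  0.1575  0.0125] 75.4 z 0.1 0.114
panel 609 744 [ 0.914 -0.221  0.34 ] yaw -13.59 tilt 19.9 [ 0.5754 -0.2271  0.0656] n.m 0.5984
```

View pics/crop1.png

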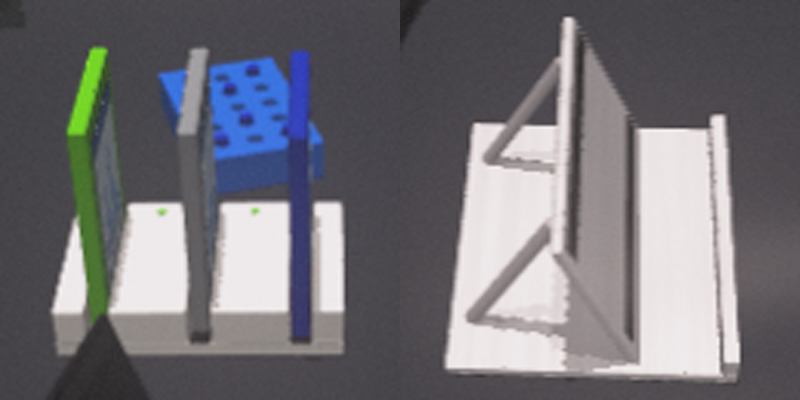

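In the crop, the bluish screens show on the +x faces and the stand opens toward +x, so no half turn is needed. Pre-grasp comes next.

```bash
cat >> h.py <<'E'
from scipy.spatial.transform import Rotation as R
def tcp():
    s=bot.sense(); q=s['tcp_rot']; return s['eef_pos'],R.from_quat([q[1],q[2],q[3],q[0]])
def toolR(yaw,tilt):  # tool y ~ +-screen normal, x along tablet down; tilt = lean-back deg
    y,t=np.radians([yaw,tilt]); n=np.array([np.cos(y)*np.cos(t),np.sin(y)*np.cos(t),np.sin(t)])
    up=np.array([-np.cos(y)*np.sin(t),-np.sin(y)*np.sin(t),np.cos(t)])
    c=[R.from_matrix(np.c_[-up,s*n,np.cross(-up,s*n)]) for s in (1,-1)]
    r=tcp()[1]; return min(c,key=lambda a:(r.inv()*a).magnitude()),n,up
def delta(p,Rt):
    a,r=tcp(); d=r.inv().apply(np.array(p)-a)*100; w=(r.inv()*Rt).as_rotvec()
    print('delta cm',d.round(2),'rotvec',w.round(4),'deg',np.degrees(np.linalg.norm(w)).round(1))
E
python3 - <<'E'
from h import *
Rt,n,up=toolR(-11.1,0); delta([.478,.258,.23],Rt); print(tcp()[1].as_matrix().round(3),Rt.as_matrix().round(3))
E
```

```text
delta cm [ -2.73 -18.54  31.92] rotvec [1.3167e+00 1.0000e-04 1.0000e-04] deg 75.4
[[-0.     0.433  0.901]
 [-0.     0.901 -0.433]
 [-1.    -0.    -0.   ]] [[ 0.     0.981 -0.193]
 [ 0.    -0.193 -0.981]
 [-1.     0.     0.   ]]
```

```bash
python3 -m handwheel '[[-2.7,-1.85,3.2,0.13,0,0,0.6],[-2.7,-3.7,6.4,0.26,0,0,0.6],[-2.7,-5.55,9.6,0.395,0,0,0.6],[-2.7,-7.4,12.8,0.53,0,0,0.6],[-2.7,-9.25,16,0.66,0,0,0.6]]' 60
python3 - <<'E'
from h import *
Rt,n,up=toolR(-11.1,0); delta([.478,.258,.23],Rt)
E
```

```text
time_s: 1.0
eef_pos: [0.3754, 0.4095, 0.2299]
tcp_rot: [0.6, 0.374, 0.6, -0.373]
wrist_force: [1.0, -0.1, -0.1]
gripper_width: 0.0509
delta cm [-1.000e-02  2.500e+00  1.812e+01] rotvec [ 6.515e-01 -3.000e-04 -5.000e-04] deg 37.3
```

```bash
python3 -m handwheel '[[0,0.5,3.6,0.13,0,0,0.6],[0,1,7.2,0.26,0,0,0.6],[0,1.5,10.9,0.39,0,0,0.6],[0,2,14.5,0.52,0,0,0.6],[0,2.5,18.1,0.652,0,0,0.6]]'
python3 - <<'E'
from h import *
im,d,cal=shot('wrist','w1')
Rt,n,up=toolR(-11.1,0); delta([.478,.258,.2],Rt); print(bot.sense()['joint_pos'].round(2))
p,b,_=cloud(im,d,cal); h=cv2.cvtColor(b[None],cv2.COLOR_BGR2HSV)[0].astype(int)
m=(h[:,0]>40)&(h[:,0]<75)&(h[:,1]>120)&(p[:,2]>.17)&(p[:,2]<.19)&(abs(p[:,0]-.478)<.08)
print(m.sum(),cv2.minAreaRect(p[m][:,:2].astype(np.float32)),p[m][:,2].max())
E
```

```text
time_s: 1.5
eef_pos: [0.4787, 0.2586, 0.23]
tcp_rot: [0.449, 0.546, 0.449, -0.546]
wrist_force: [0.5, 0.7, 0.5]
gripper_width: 0.0513
delta cm [ 2.99 -0.44 -0.29] rotvec [-0.0103  0.0026 -0.0032] deg 0.6
[ 0.34  0.01  1.7  -0.    1.43  0.55]
2322 ((0.48068225383758545, 0.2622198760509491), (0.12884780764579773, 0.01372400764375925), 78.40806579589844) 0.1814469099954905
```

View pics/w1.png

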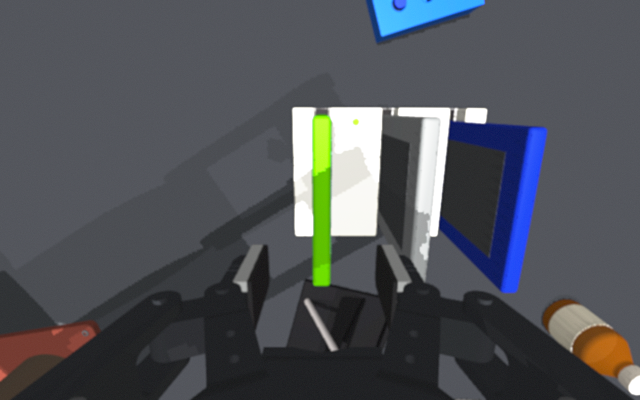

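The wrist view shows the green top edge at (322,200), centred between the pads (267 and 377). The −x faces of grey and blue carry a dark inset, so I need to check which face is the screen once it's lifted. I'll descend now.

```bash
python3 - <<'E'
from h import *
print(tcp()[0])
E
python3 -m handwheel '[[2,0,0,0,0,0,0.6],[4.5,0,0,0,0,0,0.6],[7,0,0,0,0,0,0.6],[8.2,0,0,0,0,0,0.6],[8.2,0,0,0,0,0,0.6]]'
python3 - <<'E'
from h import *
Rt,n,up=toolR(-11.3,0); delta([.479,.259,.146],Rt)
im,d,cal=shot('wrist','w2')
p,b,_=cloud(im,d,cal); h=cv2.cvtColor(b[None],cv2.COLOR_BGR2HSV)[0].astype(int)
m=(h[:,0]>40)&(h[:,0]<75)&(h[:,1]>120)&(p[:,2]>.17)&(p[:,2]<.19)&(abs(p[:,0]-.478)<.08)
print(m.sum(),cv2.minAreaRect(p[m][:,:2].astype(np.float32)),p[m][:,2].max())
E
```

```text
[0.48165139 0.25432569 0.22992396]
time_s: 2.05
eef_pos: [0.4765, 0.2595, 0.1458]
tcp_rot: [-0.45, -0.544, -0.451, 0.546]
wrist_force: [-0.5, 0.6, 0.5]
gripper_width: 0.0511
delta cm [-0.03  0.25  0.  ] rotvec [0.0086 0.002  0.0034] deg 0.5
6516 ((0.48161712288856506, 0.26761600375175476), (0.11806462705135345, 0.014003423973917961), 78.65070343017578) 0.1818459244751072
```

View pics/w2.png

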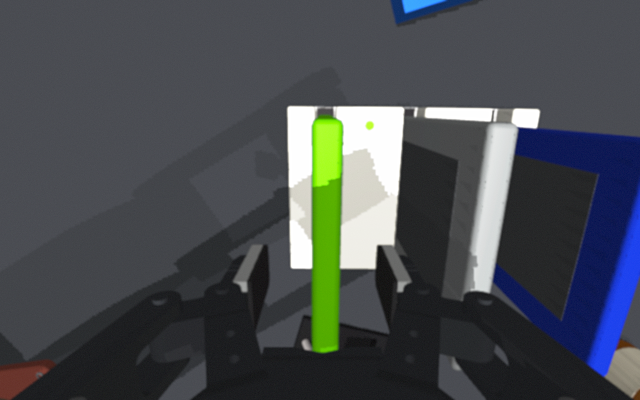

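The pads straddle the tablet, which is about 2.5 mm off toward +x. I'll correct that and close.

```bash
python3 -m handwheel '[[0,0.25,0,0,0,0,0.6],[0,0.25,0,0,0,0,0.0],[0,0.25,0,0,0,0,0.0],[0,0.25,0,0,0,0,0.0],[0,0.25,0,0,0,0,0.0]]' 60
python3 -m handwheel '[[-1,0,0,0,0,0,0],[-3,0,0,0,0,0,0],[-5.5,0,0,0,0,0,0],[-9,0,0,0,0,0,0],[-13,0,0,0,0,0,0]]'
```

```text
time_s: 2.6
eef_pos: [0.4812, 0.2597, 0.1489]
tcp_rot: [0.451, 0.546, 0.45, -0.544]
wrist_force: [-0.8, -0.5, 5.1]
gripper_width: 0.0106
time_s: 3.1
eef_pos: [0.4787, 0.2588, 0.2766]
tcp_rot: [-0.45, -0.543, -0.451, 0.547]
wrist_force: [1.1, 0.6, -5.0]
gripper_width: 0.0107
```

```bash
python3 -m handwheel '[[-2,0,0,0,0,0,0],[-4,0,0,0,0,0,0],[-6,0,1,0,0,0,0],[-7,0,4,0,0,0,0],[-7,0,8,0,0,0,0]]'
python3 - <<'E'
from h import *
im,d,cal=shot('side','s1'); print(tcp()[0])
cv2.imwrite('pics/s1c.png',cv2.resize(im[0:200,180:420],(720,600),interpolation=2))
E
```

```text
time_s: 3.6
eef_pos: [0.4653, 0.1812, 0.3489]
tcp_rot: [0.451, 0.545, 0.451, -0.544]
wrist_force: [0.8, -1.9, -5.5]
gripper_width: 0.0105
[0.4641745  0.17511576 0.34809575]
```

View pics/s1c.png

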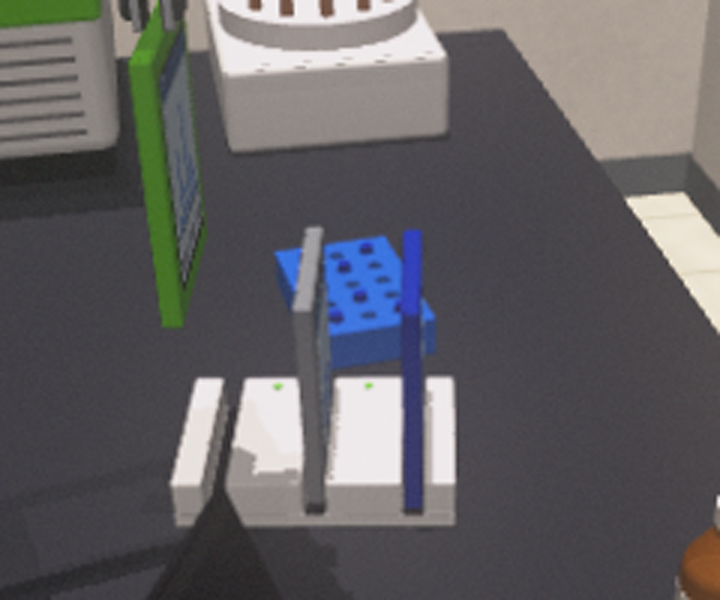

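The bright screen with content is on the green tablet's +x face, and both other tablets are still standing. The orientation is right, so I'm moving to a hover over the stand with the 20° lean.

```bash
cat >> h.py <<'E'
S=np.array([.597,-.2268,.008])
def goal(h,g,side=0):
    Rt,n,up=toolR(-13.7,20); l=np.cross(up,n); delta(S+up*(.137+h)+n*(.007+g)+l*side,Rt)
E
python3 - <<'E'
from h import *
goal(.17,.02)
E
```

```text
delta cm [ 4.44 12.68 36.54] rotvec [ 0.0495 -0.0032  0.349 ] deg 20.2
```

```bash
python3 -m handwheel '[[0,0.6,2.5,0,0,0,0],[0,1.8,6,0,0,0.03,0],[0,3,10,0.01,0,0.07,0],[0,4.5,14,0.02,0,0.12,0],[0,6,18,0.025,0,0.17,0]]'
python3 - <<'E'
from h import *
goal(.17,.02)
E
```

```text
time_s: 4.15
eef_pos: [0.4897, -0.0085, 0.3467]
tcp_rot: [0.488, 0.587, 0.396, -0.511]
wrist_force: [1.7, -0.3, -4.8]
gripper_width: 0.0107
delta cm [ 5.22  6.37 18.87] rotvec [ 0.0242 -0.0081  0.1797] deg 10.4
```

```bash
python3 -m handwheel '[[1,1.4,4,0.005,0,0.04,0],[2,2.8,8,0.01,0,0.08,0],[3.2,4.2,12,0.015,0,0.12,0],[4.4,5.4,16,0.02,-0.004,0.15,0],[5.2,6.3,18.6,0.025,-0.007,0.18,0]]'
python3 -m handwheel '[[0,0,0,0,0,0,0],[0,0,0,0,0,0,0],[0,0,0,0,0,0,0],[0,0,0,0,0,0,0],[0,0,0,0,0,0,0]]'
python3 - <<'E'
from h import *
goal(.17,.02)
im,d,cal=shot('side','s2')
for i in range(3): goal(.05,.006); bot.capture('side')
p,b,_=cloud(im,d,cal); h=cv2.cvtColor(b[None],cv2.COLOR_BGR2HSV)[0].astype(int)
Rt,n,up=toolR(-13.7,20); l=np.cross(up,n)
m=(h[:,0]>40)&(h[:,0]<75)&(h[:,1]>100)&(np.linalg.norm(p-tcp()[0],axis=1)<.25)
q=(p[m]-S)@np.c_[n,l,up]; print(m.sum(),np.percentile(q,[1,5,50,95,99],axis=0).round(4))
cv2.imwrite('pics/s2c.png',cv2.resize(im[130:380,230:530],(720,600),interpolation=2))
E
```

```text
time_s: 4.65
eef_pos: [0.5185, -0.2061, 0.3042]
tcp_rot: [0.525, 0.624, 0.334, -0.473]
wrist_force: [0.7, 0.5, -4.8]
gripper_width: 0.0106
time_s: 5.15
eef_pos: [0.5206, -0.2029, 0.3071]
tcp_rot: [0.527, 0.624, 0.334, -0.471]
wrist_force: [0.5, -0.3, -5.0]
gripper_width: 0.0107
delta cm [ 0.14 -0.03  0.51] rotvec [ 0.0003 -0.0019 -0.0012] deg 0.1
delta cm [12.13 -1.44  0.52] rotvec [ 0.0002 -0.0018 -0.0012] deg 0.1
delta cm [12.13 -1.44  0.5 ] rotvec [-0.     -0.0017 -0.0012] deg 0.1
delta cm [12.12 -1.44  0.49] rotvec [-0.0003 -0.0017 -0.0011] deg 0.1
2314 [[ 0.0009 -0.0602  0.1055]
 [ 0.0185 -0.0596  0.177 ]
 [ 0.0275 -0.0542  0.2827]
 [ 0.0336  0.0613  0.3397]
 [ 0.0351  0.0664  0.3409]]
```

View pics/s2c.png

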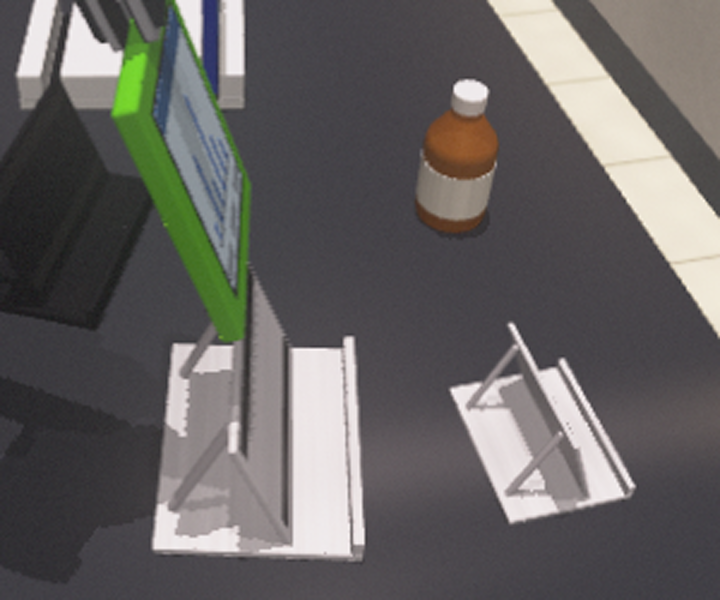

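Tablet front at 34 mm from the panel plane as planned, bottom 170 mm up the slope, about 4 mm off-centre. I'll descend parallel to the panel.

```bash
python3 -m handwheel '[[2,-0.2,0.2,0,0,0,0],[5,-0.4,0.4,0,0,0,0],[8,-0.6,0.4,0,0,0,0],[11,-0.9,0.4,0,0,0,0],[13,-1.0,0.4,0,0,0,0]]'
python3 -m handwheel '[[1,0,0,0,0,0,0],[1.8,-0.1,0,0,0,0,0],[2.2,-0.2,0,0,0,0,0],[2.2,-0.3,0,0,0,0,0],[2.2,-0.3,0,0,0,0,0]]'
python3 - <<'E'
from h import *
im,d,cal=shot('side','s3')
for i in range(3): goal(.0,.0); bot.capture('side')
p,b,_=cloud(im,d,cal); h=cv2.cvtColor(b[None],cv2.COLOR_BGR2HSV)[0].astype(int)
Rt,n,up=toolR(-13.7,20); l=np.cross(up,n)
m=(h[:,0]>40)&(h[:,0]<75)&(h[:,1]>100)&(np.linalg.norm(p-tcp()[0],axis=1)<.25)
q=(p[m]-S)@np.c_[n,l,up]; print(m.sum(),np.percentile(q,[1,5,50,95,99],axis=0).round(4)); print(bot.sense()['wrist_force'])
E
```

```text
time_s: 5.85
eef_pos: [0.5529, -0.2152, 0.1784]
tcp_rot: [0.525, 0.624, 0.335, -0.472]
wrist_force: [-0.1, -0.1, -6.0]
gripper_width: 0.0104
time_s: 6.35
eef_pos: [0.5585, -0.2173, 0.1605]
tcp_rot: [0.527, 0.624, 0.333, -0.471]
wrist_force: [0.3, 0.2, -5.3]
gripper_width: 0.0104
delta cm [ 2.   -0.81  0.02] rotvec [-0.0011 -0.0009 -0.0025] deg 0.2
delta cm [ 2.   -0.82  0.01] rotvec [-0.0011 -0.0008 -0.0026] deg 0.2
delta cm [ 1.98 -0.8   0.02] rotvec [-0.0012 -0.0009 -0.0024] deg 0.2
1475 [[ 0.0049 -0.0655  0.0204]
 [ 0.0076 -0.0648  0.0272]
 [ 0.0153 -0.0567  0.1429]
 [ 0.0208  0.0579  0.1888]
 [ 0.0213  0.0637  0.1899]]
[ 0.4584459   0.03134916 -5.39763849]
```

```bash
python3 -m handwheel '[[0.5,-0.1,0,0,0,0,0],[1,-0.2,0,0,0,0,0],[1.4,-0.3,0,0,0,0,0],[1.6,-0.4,0,0,0,0,0],[1.6,-0.4,0,0,0,0,0]]'
python3 -m handwheel '[[0.05,0,0,0,0,0,0],[0.1,0,0,0,0,0,0],[0.15,0,0,0,0,0,0],[0.2,0,0,0,0,0,0],[0.2,0,0,0,0,0,0]]'
```

```text
time_s: 7.05
eef_pos: [0.5597, -0.2172, 0.1424]
tcp_rot: [0.526, 0.624, 0.334, -0.471]
wrist_force: [1.0, -0.2, -4.5]
gripper_width: 0.011
time_s: 7.55
eef_pos: [0.5609, -0.2178, 0.1417]
tcp_rot: [0.527, 0.624, 0.333, -0.471]
wrist_force: [0.3, -0.8, -3.3]
gripper_width: 0.0107
```

```bash
python3 -m handwheel '[[0.05,0,0,0,0,0,0],[0.1,0,0,0,0,0,0],[0.15,0,0,0,0,0,0],[0.15,0,0,0,0,0,0],[0.15,0,0,0,0,0,0]]'; python3 -c "
from h import *
goal(0,0); print(bot.sense()['wrist_force'])"
```

```text
time_s: 8.05
eef_pos: [0.5623, -0.2185, 0.1419]
tcp_rot: [0.527, 0.625, 0.332, -0.471]
wrist_force: [-2.9, 0.2, 6.6]
gripper_width: 0.0106
delta cm [ 0.1  -0.53 -0.01] rotvec [-0.001  -0.0004 -0.0043] deg 0.3
[-2.92231399  0.19228851  6.63996475]
```

The lower edge is in the tray (force changed from −5 to +6.6 N). I'll ease it back against the panel.

```bash
python3 -m handwheel '[[-0.08,-0.1,0,0,0,0,0],[-0.08,-0.2,0,0,0,0,0],[-0.08,-0.3,0,0,0,0,0],[-0.08,-0.4,0,0,0,0,0],[-0.08,-0.4,0,0,0,0,0]]'; python3 - <<'E'
from h import *
im,d,cal=shot('side','s4'); goal(0,0)
p,b,_=cloud(im,d,cal); h=cv2.cvtColor(b[None],cv2.COLOR_BGR2HSV)[0].astype(int)
Rt,n,up=toolR(-13.7,20); l=np.cross(up,n)
m=(h[:,0]>40)&(h[:,0]<75)&(h[:,1]>100)&(np.linalg.norm(p-tcp()[0],axis=1)<.25)
q=(p[m]-S)@np.c_[n,l,up]; print(m.sum(),np.percentile(q,[1,5,50,95,99],axis=0).round(4)); print(bot.sense()['wrist_force'])
cv2.imwrite('pics/s4c.png',cv2.resize(im[180:380,240:440],(600,600),interpolation=2))
E
```

```text
time_s: 8.55
eef_pos: [0.5583, -0.2174, 0.1407]
tcp_rot: [0.527, 0.625, 0.332, -0.471]
wrist_force: [0.9, -0.4, 6.1]
gripper_width: 0.0108
delta cm [ 0.13 -0.1  -0.  ] rotvec [-0.0012 -0.0005 -0.0043] deg 0.3
1491 [[ 0.0016 -0.0656  0.0033]
 [ 0.0034 -0.0649  0.0082]
 [ 0.0128 -0.0558  0.1197]
 [ 0.0145  0.0583  0.1703]
 [ 0.0148  0.0856  0.1713]]
[ 0.2298652  -0.58703769  5.43904828]
```

View pics/s4c.png

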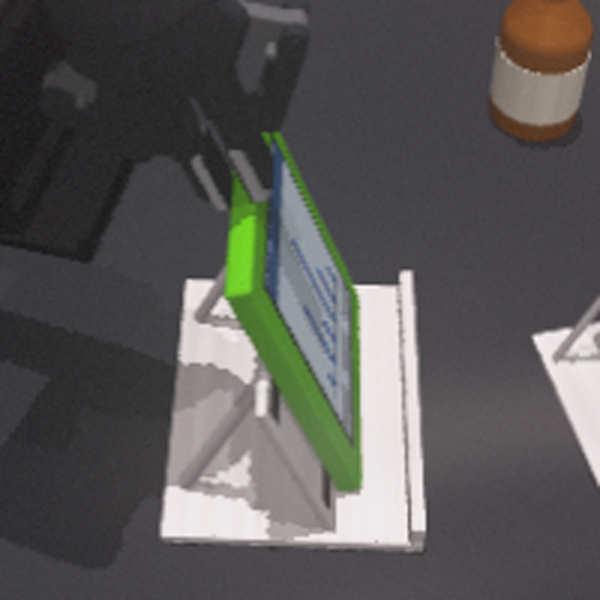

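The tablet sits flush (front face about 14.5 mm from the panel plane, top at 171 mm), centred, with the screen facing out. I'll release it and withdraw along the tablet.

```bash
python3 -m handwheel '[[0,0,0,0,0,0,0.15],[0,0,0,0,0,0,0.3],[0,0,0,0,0,0,0.5],[0,0,0,0,0,0,0.5],[0,0,0,0,0,0,0.5]]'
python3 -m handwheel '[[-1,0,0,0,0,0,0.5],[-3,0,0,0,0,0,0.5],[-6,0,0,0,0,0,0.5],[-10,0,0,0,0,0,0.5],[-15,0,0,0,0,0,0.5]]'
python3 -m handwheel '[[0,0,0,0,0,0,0.5],[0,0,0,0,0,0,0.5],[0,0,0,0,0,0,0.5],[0,0,0,0,0,0,0.5],[0,0,0,0,0,0,0.5]]'
python3 - <<'E'
from h import *
im,d,cal=shot('side','s5')
p,b,_=cloud(im,d,cal); h=cv2.cvtColor(b[None],cv2.COLOR_BGR2HSV)[0].astype(int)
Rt,n,up=toolR(-13.7,20); l=np.cross(up,n)
m=(h[:,0]>40)&(h[:,0]<75)&(h[:,1]>100)&(np.linalg.norm(p-S,axis=1)<.22)&(p[:,2]>.012)
q=(p[m]-S)@np.c_[n,l,up]; print(m.sum(),np.percentile(q,[1,5,50,95,99],axis=0).round(4)); print(bot.sense()['wrist_force'])
cv2.imwrite('pics/s5c.png',cv2.resize(im[50:380,200:530],(600,600),interpolation=2))
E
```

```text
time_s: 9.1
eef_pos: [0.5566, -0.2163, 0.1383]
tcp_rot: [0.526, 0.624, 0.334, -0.472]
wrist_force: [-0.5, 0.1, -0.8]
gripper_width: 0.0428
time_s: 9.6
eef_pos: [0.5055, -0.2038, 0.2799]
tcp_rot: [0.525, 0.624, 0.335, -0.472]
wrist_force: [1.2, -0.3, 0.4]
gripper_width: 0.0426
time_s: 10.1
eef_pos: [0.5067, -0.2043, 0.2783]
tcp_rot: [0.525, 0.624, 0.334, -0.472]
wrist_force: [0.2, -0.5, 0.5]
gripper_width: 0.0426
1837 [[ 0.0018 -0.0656  0.0046]
 [ 0.0033 -0.0648  0.0104]
 [ 0.0124 -0.0488  0.1483]
 [ 0.0146  0.0582  0.1705]
 [ 0.0149  0.0622  0.1711]]
[-0.47059422  0.23224672 -0.38362952]
```

View pics/s5c.png

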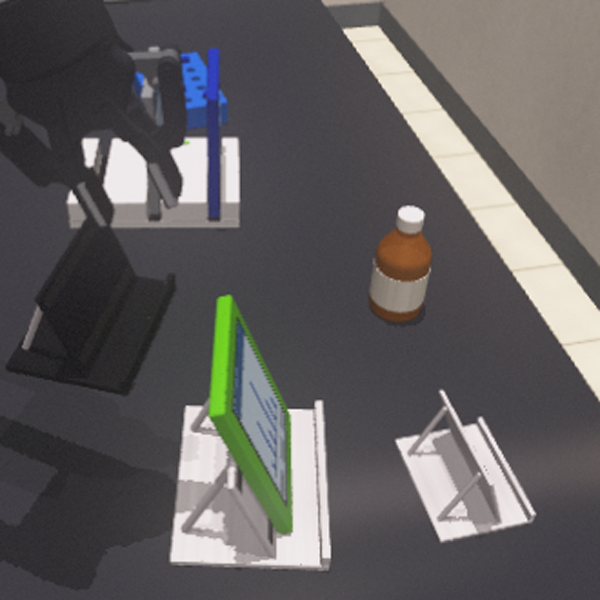

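The tablet leans steadily on the stand, the gripper is clear, and the grey and blue tablets are still standing.

```bash
python3 -c "
from cell import bot
print(bot.sign_off())"
```

```text
the job is handed in; nothing more can be done
None
```

The green tablet is on the large aluminium stand with its lower edge in the tray, its back flat against the panel and its screen facing out. I handed the job in at about 10 s of the 38 s allowed.

- **Set-down:** I lowered the tablet until the wrist force showed contact (from −5 N to about +6.6 N). I then eased it back against the panel before releasing it.
- **Last checks:** After I withdrew, the depth image put the tablet's front face about 14.5 mm from the panel plane. Its top edge was 171 mm up the slope, and it was off-centre by no more than about 2 mm. It did not move after release, and the wrist force was about zero with the gripper clear.
- **Other tablets:** The blue one was clearly upright in the last picture. The gripper partly hid the grey one in that view; what showed of it was still in its slot, and it was upright in an earlier picture after the lift.
- **Disagreements:** The tablet's position in the rack differed by up to about 6 mm between cameras, so I centred the grasp by eye from the wrist view. The gripper read about 10.6 mm on the 14 mm tablet, but it held without slipping.

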